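# Swing the guide bar of a labelling machine into line

### The job

Put the labelling machine's loose guide bar back: slide it along the bed without lifting it, keeping it skewed, until its forked end is fully home on the upright pivot post, then, with the fork staying on the post, swing the bar about the post past the spring catch until it lies against the stop bolt and the catch has sprung fully out behind it. How far out the stop bolt is set differs from day to day by up to 12 mm either way, so feel for it and push gently: never more than about 20 N on the post or on the stop and its catch. Leave the jars, bottles, label roll and screwdriver where they are, and let go of the bar at the end.

Things in the scene. Friction and masses are not known exactly. Their poses are not given: they have to be found in the camera images.
- bed: aluminium machine bed, fixed, 390 x 315 x 12 thick. Origin: under the pivot post, on the underside (table height). x: home line of the bar, from post to stop (roughly to the robot's left); y: across it, towards the side (roughly the robot's) where the bar starts; z up. The plate spans x -70 to 320, y -115 to 200
- post: upright steel pivot post on the bed, fixed, 12 diameter, 42 high above the bed's top; origin: centre of its foot on the bed's top
- stop: stop unit at the end of the home line. Origin and axes: the bed's, 12 higher (at the post's foot). A dark foot carries a blue carriage, 32 high, with the steel stop bolt and the orange spring catch. Bolt and catch together are set at an unknown offset d, -12 to +12 along y (to suit the jars; not measured, perhaps seen by eye), and do not yield in y. Behind the catch a blue block reaches x 301
- bolt_mid (a point): where the tip of the stop bolt is for d = 0: bed x 240, y -15, 16 above the bed's top; fixed on the bed, true tip at y -15 + d. The bolt is 16 diameter, along y; the bar's side must come to lie against its tip, so the bar's middle line at its free end is then at bed y = d
- catch_mid (a point): inner corner of the orange catch for d = 0: bed x 245.5, y 17, mid-height 18 above the bed's top (catch 22 high); fixed on the bed, true y 17 + d. The catch's square back face is here, its sloping front spans y 22 + d to 35 + d. The home bar (30 wide) has 2 of play between bolt and catch; short of that, the catch rests on the bar's end face
- catch (a joint): orange spring catch, in m along the bed's x: 0 = fully out (as at the start), grows as the bar's end pushes it back, about 4.5 mm; stays so for about 30 mm of the end's travel and snaps to 0 when the bar is home. Spring 1.5 N at 0, 0.3 N more per mm; climbing its slope takes about 3 to 5 N at the bar's end, sliding past then about 1 N
- bar: loose aluminium guide bar lying on the bed, 30 wide, 30 high, about 0.45 kg, green strip on top, 250 from origin to free end, balance point about 118 from origin. Origin: fork seat centre (on the post's axis when home), underside. x: along the bar to its free end; z up. At the start turned +0.38 to +0.55 rad from the bed's x, origin 40 to 75 along x and 15 to 45 along y of the bed
- fork (a point): the bar's origin point: fork seat centre, on the underside. The fork is a slot 15 wide, closed at bar x = +6 (where the post's side bears when home), open towards -x, straight to x = -10, then flared to about 24 wide at x = -25; prongs as high as the bar
- bar_end (a point): centre of the bar's free end, on the underside, 250 from the fork seat
- jar_a: spice jar, 58 dia x 62 high, standing on the bed beyond the bar's home line, about 100 along x and -77 along y of the bed; bystander, leave alone. Origin: centre of underside
- jar_b: same jar, standing on the bed near the post on the robot's side, about -25 along x and 140 along y of the bed; bystander
- jar_c: same jar on the table left of the bed; bystander
- bottle_a: glass bottle, green cap, 60 dia x 190 high, right of the bed; bystander
- bottle_b: glass bottle, green cap, 60 dia x 190 high, right of the bed; bystander
- label_roll: paper label roll standing on its flat side, 90 dia x 50 high, right of the bed; bystander
- screwdriver: screwdriver lying on the table left of the bed; bystander

How it is judged:
On the way, in this order (a step that is already met when the one before it is completed fails the run):
1. the fork is home on the post (within 4 mm) while the bar is still skewed (free end more than 70 mm from the home line) (horizontal distance between fork and post below 0.004 m and y of bar_end in the frame of bed above 0.07 m), for 0.2 s.
2. with the fork on the post (within 5 mm), the bar's end presses the spring catch back by more than 2.5 mm (horizontal distance between fork and post below 0.005 m and value of joint catch above 0.0025 m), for 0.05 s.
At the end, for the whole second after the job is handed in: The fork is home on the post (seat centre within 4 mm of the post's axis), the bar lies flat on the bed and at rest, its free end within 18 mm of the home line (wherever the stop is set) behind the catch, and the catch has sprung out again (within 1 mm) (horizontal distance between fork and post below 0.004 m and y of bar_end in the frame of bed between -0.018 and 0.018 m and value of joint catch below 0.001 m and angle between bar's own z axis and vertical below 0.03 rad and z of fork in the frame of bed below 0.015 m and linear speed of bar below 0.01 m/s); the robot touches nothing.
It fails at once if the bar pressed harder than 20 N against the stop or its catch (contact force between bar and stop above 20 N).
It fails at once if the bar pressed harder than 20 N against the post (contact force between bar and post above 20 N).
It fails at once if the bar lifted off the bed by more than 10 mm at either end (z of any of fork, bar_end in the frame of bed above 0.022 m).
It fails at once if the bar swung towards its line (free end within 50 mm) with the fork more than 12 mm off the post (y of bar_end in the frame of bed below 0.05 m and horizontal distance between fork and post above 0.012 m).
It fails at once if a jar, bottle, the label roll or the screwdriver moved by more than 20 mm (distance of any of jar_a, jar_b, jar_c, bottle_a, bottle_b, label_roll, screwdriver from where it was at the start of the episode above 0.02 m).
It also fails if it takes over 72 s, if anything falls off the work surface, if the arm or the gripper's body presses on something with over 40 N, if the wrist force passes 120 N, or if a joint passes its speed limit or range.

### The arm

A 6-joint arm with a two-finger parallel gripper is mounted at the origin on the work surface. World frame = base frame: x ahead of the robot, y to its left, z up, the work surface at z = 0. Lengths are in m, angles in rad, forces in N, time in s.
With the tool pointing down it reaches from about 0.375 to 0.9 m from the base axis. Payload 3.1 kg.
Tool frame: the origin (TCP) lies between the finger pads; the fingertips stand 22 mm ahead of it and the grasp point (between the pads) lies 3 mm ahead of it; z points along the fingers, y is the line along which they close (so a half turn about z gives the same grasp; the last joint's range is limited). The gripper opens to 87 mm and grips with 3 to 60 N. Pads are 19 mm wide; open, the fingers measure 117 mm over their backs; the gripper's body (75 mm by 190 mm) begins 51 mm behind the grasp point.
Start: joints at [1.048, 0.527, 1.433, -0, 1.181, -0.178], TCP at [0.211, 0.588, 0.245] pointing down, gripper open.
Joint ranges: [-3.08, 3.08], [-0.75, 2.2], [0.22, 2.44], [-1.43, 4.57], [0, 2.65], [-2.85, 2.85]. Speed limits (rad/s): [2.79, 2.79, 3.14, 3.14, 3.14, 3.14].

### API

Orientations are given as a unit quaternion [x, y, z, w].
In Python, from rig import robot gives the robot as it stands.
- The arm moves only by the tool move_arm, never from a script. Its argument "series" is text: rows parted by semicolons, each of 6 numbers parted by spaces: the shift along the tool's x, y, z in mm, then the turn, a rotation vector about the tool's x, y, z in degrees. In form: dx dy dz ax ay az; .... A call has 1 to 8 rows; each row is the pose to reach, as a shift and turn from the pose commanded when the call began, along the tool's axes at that moment; what a row does not reach only later rows make up. A row lasts 1/12 s, in which the tool goes at most 41.7 mm and 7.16 degrees, less where a joint would pass 70% of its speed; a pose out of reach is approached as far as the arm can. A call with a gripper value outside its range is refused whole. "jaw" is the opening, from 0 (shut) to 1 (fully open), set as the call begins (left out, the last holds). The fingers move at their own pace and stop on an object; "newtons" is the grip in N (left out, the last holds). Time passes only in rows, so rows that repeat a pose let the fingers close. It gives the time, the measured TCP pose, the force, the opening and the grip force at its end, in the units of the state.
- robot.get_obs(): the state, without advancing time (a new reading comes with each control period).
- robot.camera(name): name is "scene" or "top" or "wrist"; returns a dict with "img" (420x560x3 uint8, red, green, blue), "mtx" (3x3 intrinsics, pixels), "world_to_cam" (4x4, takes a point from world to camera coordinates). Camera axes: x right, y down, z forward; pixel columns grow to the right and rows downward; lengths in m; the calibration is good to about 2 mm. The wrist camera is an equidistant fisheye: a pixel r from the principal point sees the ray r / f radians off the axis. A picture is of the moment at which its call begins. There is no depth.
- robot.hand_in(): hands the job in; it is judged then, once.
Trained networks look in a picture, given as the dict that the camera call returned (one of the last four; its "shot" number tells which), for a name from the list of things; names that differ only in an ending like _2 or _b are one class to them, and where a whole thing is asked for, a point or a joint stands for the part that bears it (a point fixed in the world has none). Each returns a list of dicts, best first, with "p" (0 to 1); they miss things now and then, are a little off and sometimes report something else, mostly with a low value. They report only what shows in the picture. A call takes as long as a camera call.
- robot.search_frame(picture, thing): "xyz" ([x, y, z] in m, in world coordinates, good to about 4 mm: the middle of the surface that is visible of it).
- robot.tip_of(picture, thing): "xyz" ([x, y, z] in m, in world coordinates, good to about 4 mm: a listed point, or the origin of a listed thing).
The state is a dict: "time": time; "q": joint angles; "joint_velocities": joint speeds; "joint_torque": joint torques, N m; "position": TCP position; "tool_rot": TCP orientation; "ft_force": force on the tool from outside, world axes, zero at the start; "moment": the same for the moment, N m; "grip_width": finger opening in m; "grip_force": force on a finger pad.
Only numpy, scipy, OpenCV 4.12 (cv2) and the standard library are available. Lean on these libraries where they do the work, as an engineer would, in place of code of your own. Each camera call takes 0.05 s, during which the arm holds its last target. There are 200 camera calls.

## Working session

There is one attempt and no reset: what is moved stays moved. The work goes in short steps, Python scripts to look and compute and a tool call to move; the robot and the scene stay as the last step left them, time stands still between calls to the robot, and variables do not carry over. Pictures are saved under pics/ and viewed, at most 10 in all, crops included, and the job is handed in when it is done.

Besides the shell and the picture viewer there is one more tool, called after "Call:" as name(argument=value, ...) on one line, values as JSON. move_arm: Moves the arm, as the interface text tells. Its arguments: {"type":"object","properties":{"series":{"type":"string"},"jaw":{"type":"number"},"newtons":{"type":"number"}},"required":["series"]}

```bash
mkdir -p pics && python3 - <<'E'
from rig import robot
import cv2,numpy as np
np.set_printoptions(precision=4,suppress=True)
o=robot.get_obs();print(o['time'],o['position'],o['tool_rot'],o['grip_width'])
for n in ['top','scene']:
    c=robot.camera(n);cv2.imwrite(f'pics/{n}0.png',c['img'][:,:,::-1])
    for t in ['post','fork','bar_end','bar','bolt_mid','catch_mid','bed','stop','jar_a']:
        print(n,t,[(np.round(d['xyz'],4),round(d['p'],2)) for d in robot.tip_of(c,t)[:3]])
print(robot.get_obs()['time'])
E
```

```text
0.0 [0.2103 0.5878 0.2436] [ 0.1711  0.9853 -0.001  -0.0004] 0.08724181571234178
top post [(array([ 0.602 , -0.1261,  0.0103]), 0.55)]
top fork [(array([ 0.5942, -0.0627,  0.0099]), 0.97), (array([ 0.6916, -0.0264,  0.0112]), 0.63)]
top bar_end [(array([0.4965, 0.1674, 0.0074]), 0.9), (array([ 0.3272,  0.3932, -0.0026]), 0.62), (array([ 0.4564, -0.1268,  0.0118]), 0.45)]
top bar [(array([ 0.5911, -0.0629,  0.0077]), 0.56)]
top bolt_mid [(array([0.6351, 0.1146, 0.0276]), 0.73), (array([0.6093, 0.1233, 0.0328]), 0.35)]
top catch_mid [(array([0.6077, 0.1234, 0.0324]), 0.87)]
top bed [(array([ 0.6066, -0.1265, -0.0006]), 0.62)]
top stop [(array([ 0.6043, -0.1252,  0.0112]), 0.18)]
top jar_a [(array([0.5937, 0.3649, 0.0023]), 0.81), (array([ 0.6923, -0.0255,  0.0086]), 0.79), (array([ 0.4585, -0.1263,  0.0112]), 0.58)]
scene post []
scene fork [(array([ 0.5953, -0.0613,  0.0129]), 0.8)]
scene bar_end [(array([0.4971, 0.1662, 0.0169]), 0.59)]
scene bar [(array([ 0.5948, -0.0575,  0.0162]), 0.58)]
scene bolt_mid [(array([0.6413, 0.11  , 0.0273]), 0.89)]
scene catch_mid [(array([0.6063, 0.1231, 0.0292]), 0.59), (array([ 0.6894, -0.0284,  0.0121]), 0.22)]
scene bed [(array([ 0.609 , -0.1227,  0.003 ]), 0.59)]
scene stop []
scene jar_a [(array([ 0.4579, -0.1293,  0.0126]), 0.93), (array([ 0.6898, -0.0285,  0.0116]), 0.8), (array([ 0.5868,  0.3672, -0.0018]), 0.63)]
1.0
```

View pics/top0.png

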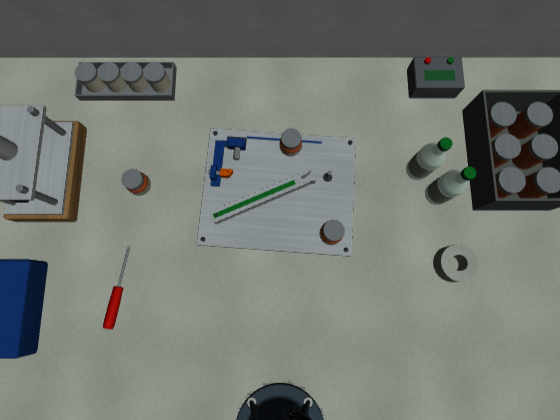

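```bash
python3 - <<'E'
import cv2
i=cv2.imread('pics/top0.png')[118:262,190:365]
cv2.imwrite('pics/crop0.png',cv2.resize(i,None,fx=4,fy=4,interpolation=cv2.INTER_CUBIC))
i=cv2.imread('pics/scene0.png');cv2.imwrite('pics/scene0b.png',i)
E
```

```text
(no output)
```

View pics/crop0.png

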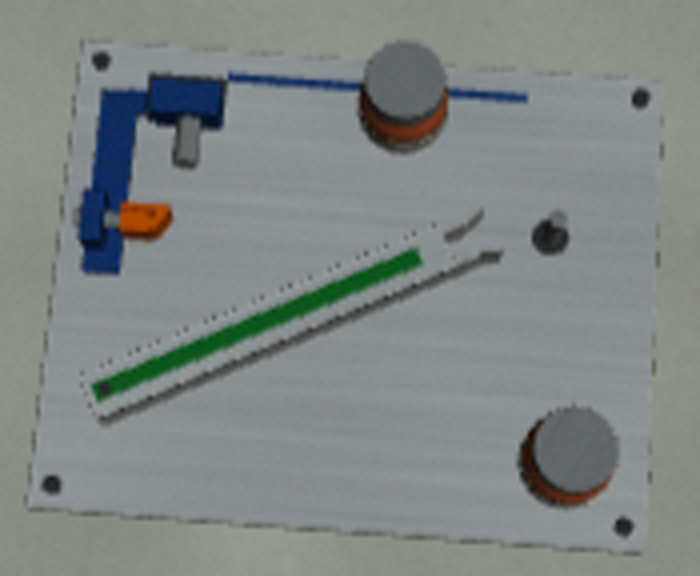

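View pics/scene0.png

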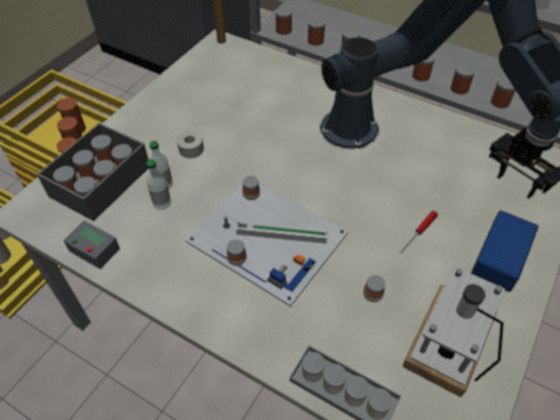

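```bash
cat > h.py <<'E'
import numpy as np
from scipy.spatial.transform import Rotation as R
def project(c,P):
    P=np.atleast_2d(P);Q=(c['world_to_cam']@np.c_[P,np.ones(len(P))].T)[:3];q=c['mtx']@Q
    return (q[:2]/q[2]).T
def back(c,uv,z):
    "pixel -> world point at height z"
    T=np.linalg.inv(c['world_to_cam']);uv=np.atleast_2d(uv)
    d=(T[:3,:3]@np.linalg.inv(c['mtx'])@np.c_[uv,np.ones(len(uv))].T).T
    return T[:3,3]+d*((z-T[2,3])/d[:,2])[:,None]
def fit(src,dst):
    "planar rigid: dst = Rot@src + t"
    s,d=src.mean(0),dst.mean(0);a=(src-s)@np.array([1,1j]);b=(dst-d)@np.array([1,1j])
    th=np.angle((a.conj()*b).sum());r=np.array([[np.cos(th),-np.sin(th)],[np.sin(th),np.cos(th)]])
    return th,d-r@s,r
E
python3 - <<'E'
from rig import robot
from h import *
np.set_printoptions(precision=4,suppress=True)
c=robot.camera('top')
px=lambda a:np.array(a,float)/4-.375+np.array([190,118])
W=back(c,px([(82,42),(663,83),(648,552),(28,508)]),.012)[:,:2]
B=np.array([(.32,-.115),(-.07,-.115),(-.07,.2),(.32,.2)])
th,t,r=fit(B,W);print('bed',th,t,'res',W-(B@r.T+t))
tb=lambda p:(p-t)@r
print('post top',tb(back(c,px([(558,217)]),.054)[:,:2]))
print('bolt tip',tb(back(c,px([(186,166)]),.032)[:,:2]),'catch corner/low edges',tb(back(c,px([(125,204),(155,204),(170,217),(150,236)]),.041)[:,:2]))
for z,l,ps in((.042,'strip ends',[(97,392),(418,256)]),(.042,'end corners',[(83,372),(103,418),(435,226),(500,250)])):
    print(l,tb(back(c,px(ps),z)[:,:2]))
print('fork,end',tb(np.array([[.5945,-.062],[.4967,.1668]])))
o=robot.get_obs();print(R.from_quat(o['tool_rot']).as_matrix(),o['ft_force'])
E
```

```text
bed 1.4972472605407492 [ 0.6046 -0.1248] res [[-0.0006 -0.0003]
 [-0.0018  0.0011]
 [ 0.0014  0.0001]
 [ 0.001  -0.0008]]
post top [[ 0.0007 -0.0017]]
bolt tip [[ 0.2389 -0.0258]] catch corner/low edges [[0.2738 0.0052]
 [0.2548 0.0038]
 [0.2445 0.0117]
 [0.2558 0.0251]]
strip ends [[0.2783 0.1275]
 [0.0861 0.0263]]
end corners [[0.2883 0.1156]
 [0.2728 0.1434]
 [0.0767 0.0059]
 [0.0349 0.0187]]
fork,end [[0.0619 0.0147]
 [0.2829 0.129 ]]
[[-0.9415  0.337   0.    ]
 [ 0.337   0.9415  0.    ]
 [-0.      0.     -1.    ]] [ 0.748   0.7284 -0.11  ]
```

Call:
move_arm(series="-240 -187 50 0 0 0;-240 -187 50 0 0 0;-240 -187 50 0 0 0;-240 -187 50 0 0 0;-240 -187 50 0 0 0;-240 -187 50 0 0 0;-240 -187 50 0 0 0;-240 -187 50 0 0 0", jaw=0.8, newtons=10)

```text
time: 1.72
position: [0.3755, 0.3278, 0.194]
tool_rot: [0.173, 0.985, -0.001, 0.0]
ft_force: [-0.5, -0.4, 0.4]
grip_width: 0.0695
grip_force: 0.0
```

Call:
move_arm(series="-239 -187 50 0 0 47;-239 -187 50 0 0 47;-239 -187 50 0 0 47;-239 -187 50 0 0 47;-239 -187 50 0 0 47;-239 -187 50 0 0 47;-239 -187 50 0 0 47;-239 -187 50 0 0 47")

```text
time: 2.38
position: [0.5394, 0.0703, 0.1442]
tool_rot: [0.552, 0.834, 0.0, 0.002]
ft_force: [0.6, -0.3, -0.4]
grip_width: 0.0695
grip_force: 0.0
```

Call:
move_arm(series="0 0 0 0 0 0;0 0 0 0 0 0;0 0 0 0 0 0;0 0 0 0 0 0")

```text
time: 2.72
position: [0.5343, 0.0763, 0.1447]
tool_rot: [0.549, 0.836, -0.0, -0.001]
ft_force: [0.5, 0.6, 0.2]
grip_width: 0.0702
grip_force: 0.0
```

```bash
python3 - <<'E'
from rig import robot
from h import *
import cv2
np.set_printoptions(precision=4,suppress=True)
c=robot.camera('wrist');cv2.imwrite('pics/w1.png',cv2.resize(c['img'][:,:,::-1],(784,588)))
np.savez('w1.npz',m=c['mtx'],T=c['world_to_cam'])
th,t=1.4972,np.array([.6046,-.1248]);r=np.array([[np.cos(th),-np.sin(th)],[np.sin(th),np.cos(th)]])
for n in['post','fork','bar_end','catch_mid','bolt_mid','catch','bed']:
    print(n,[(np.round((np.array(d['xyz'][:2])-t)@r,4),round(d['xyz'][2],3),round(d['p'],2)) for d in robot.tip_of(c,n)[:2]])
o=robot.get_obs();p=o['position'];print('tcp bed',(p[:2]-t)@r,p[2],'tool x ang in bed',R.from_quat(o['tool_rot']).as_matrix()[:,0]@[np.cos(th),np.sin(th),0],o['ft_force'])
E
```

```text
post []
fork [(array([0.2462, 0.0156]), 0.032, 0.59)]
bar_end [(array([0.2872, 0.128 ]), 0.018, 0.71)]
catch_mid [(array([0.2481, 0.0151]), 0.032, 0.7)]
bolt_mid [(array([ 0.2427, -0.0174]), 0.029, 0.75)]Traceback (most recent call last):
  File "<stdin>", line 9, in <module>
ValueError: it knows: bar, bar_end, bed, bolt_mid, bottle, catch_mid, fork, jar, label_roll, post, screwdriver, stop
```

View pics/w1.png

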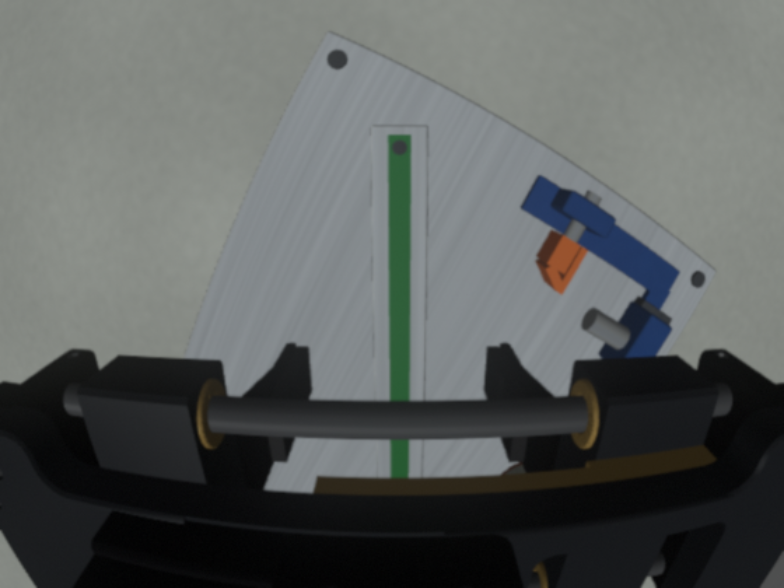

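```bash
cat >> h.py <<'E'
def wback(m,T,uv,z):
    "wrist fisheye pixel -> world at height z"
    T=np.linalg.inv(T);out=[]
    for u,v in np.atleast_2d(uv):
        x,y=(u-m[0,2])/m[0,0],(v-m[1,2])/m[1,1];a=np.hypot(x,y)
        d=T[:3,:3]@np.array([x/a*np.sin(a),y/a*np.sin(a),np.cos(a)])
        out.append(T[:3,3]+d*(z-T[2,3])/d[2])
    return np.array(out)
th,t=1.4972,np.array([.6046,-.1248]);r=np.array([[np.cos(th),-np.sin(th)],[np.sin(th),np.cos(th)]])
bed=lambda p:(np.atleast_2d(p)[:,:2]-t)@r
def state(robot):
    o=robot.get_obs();p=o['position'];X=R.from_quat(o['tool_rot']).as_matrix()[:,0]
    print('t',round(o['time'],2),'tcp bed',bed(p)*1e3,'z',p[2],'yaw in bed',np.arctan2(X[1],X[0])-th,'ft bed',np.array(o['ft_force'])[:2]@r,o['ft_force'][2],'w',o['grip_width'],o['grip_force'])
E
python3 - <<'E'
from rig import robot
from h import *
np.set_printoptions(precision=4,suppress=True)
w=np.load('w1.npz');f=lambda l,p,z:print(l,bed(wback(w['m'],w['T'],np.array(p)/1.4,z))*1e3)
f('end corners',[(372,126),(428,126)],.042)
f('strip',[(399,147),(400,478),(400,340)],.042)
f('bar edges near',[(374,350),(424,350)],.042)
f('bolt tip face top/mid',[(595,310)],.036);f('bolt mid',[(590,323)],.028)
f('catch top corners',[(537,262),(550,235),(586,247)],.041)
f('plate corners',[(330,31),(715,269)],.012)
state(robot)
E
```

```text
end corners [[276.1728 142.4485]
 [289.7743 116.5409]]
strip [[272.689  124.7024]
 [ 88.0882  27.045 ]
 [177.5946  74.1896]]
bar edges near [[165.0359  84.5944]
 [178.4785  58.948 ]]
bolt tip face top/mid [[246.9769 -24.6076]]
bolt mid [[237.6124 -31.2488]]
catch top corners [[254.2112  27.1691]
 [271.1532  28.4784]
 [276.263    5.2674]]
plate corners [[ 319.3404  195.3599]
 [ 318.8625 -113.3205]]
t 3.02 tcp bed [[194.7616  83.855 ]] z 0.1447880019005812 yaw in bed 0.48166676785190354 ft bed [ 0.3121 -0.3234] 0.520362444937558 w 0.06996467469960961 0.0
```

Call:
move_arm(series="0 -0.5 40 0 0 0;0 -0.5 75 0 0 0;0 -0.5 95 0 0 0;0 -0.5 101 0 0 0;0 -0.5 101 0 0 0;0 -0.5 101 0 0 0")

```text
time: 3.52
position: [0.5356, 0.0747, 0.044]
tool_rot: [0.55, 0.835, 0.0, 0.0]
ft_force: [-0.9, 0.2, 0.1]
grip_width: 0.0694
grip_force: 0.0
```

Call:
move_arm(series="0 0 0 0 0 0;0 0 0 0 0 0;0 0 0 0 0 0;0 0 0 0 0 0;0 0 0 0 0 0;0 0 0 0 0 0;0 0 0 0 0 0;0 0 0 0 0 0", jaw=0.2, newtons=10)

```text
time: 4.18
position: [0.5355, 0.0747, 0.0438]
tool_rot: [0.55, 0.835, 0.0, 0.0]
ft_force: [1.2, 0.9, 1.6]
grip_width: 0.03
grip_force: 10.0
```

```bash
python3 -c "
from rig import robot
from h import *
state(robot)"
```

```text
t 4.18 tcp bed [[193.89819228  83.54942427]] z 0.043754792332532676 yaw in bed 0.4804988102041847 ft bed [ 1.01645795 -1.12703096] 1.6008495742430162 w 0.029968456187108916 9.997595697641373
```

Call:
move_arm(series="0 -4 0 0 0 0;0 -8 0 0 0 0;0 -12 0 0 0 0;0 -16 0 0 0 0;-6 -16 0 0 0 0;-14 -16 0 0 0 0;-22 -16 0 0 0 0;-28 -16 0 0 0 0")

```text
time: 4.85
position: [0.5274, 0.044, 0.0437]
tool_rot: [0.55, 0.835, -0.001, -0.004]
ft_force: [-3.3, 8.6, 7.5]
grip_width: 0.0298
grip_force: 10.0
```

```bash
python3 - <<'E'
from rig import robot
from h import *
import cv2
np.set_printoptions(precision=4,suppress=True)
state(robot)
c=robot.camera('top')
for n in['fork','post','bar_end']:
    print(n,[(bed(d['xyz'])*1e3,round(d['p'],2)) for d in robot.tip_of(c,n)[:2]])
i=c['img'][150:225,235:345,::-1];cv2.imwrite('pics/t2.png',cv2.resize(i,None,fx=7,fy=7,interpolation=cv2.INTER_CUBIC))
E
```

```text
t 4.85 tcp bed [[162.63   89.415]] z 0.043666334192774395 yaw in bed 0.4792426420661384 ft bed [8.3349 3.9178] 7.4567894206181355 w 0.02979284136004999 10.011833310127258
fork [(array([[31.2186, 22.6568]]), 0.73), (array([[-236.728 ,  -39.6138]]), 0.24)]
post [(array([[-2.4923,  2.5236]]), 0.46)]
bar_end [(array([[-285.677 ,   20.4496]]), 0.53)]
```

View pics/t2.png

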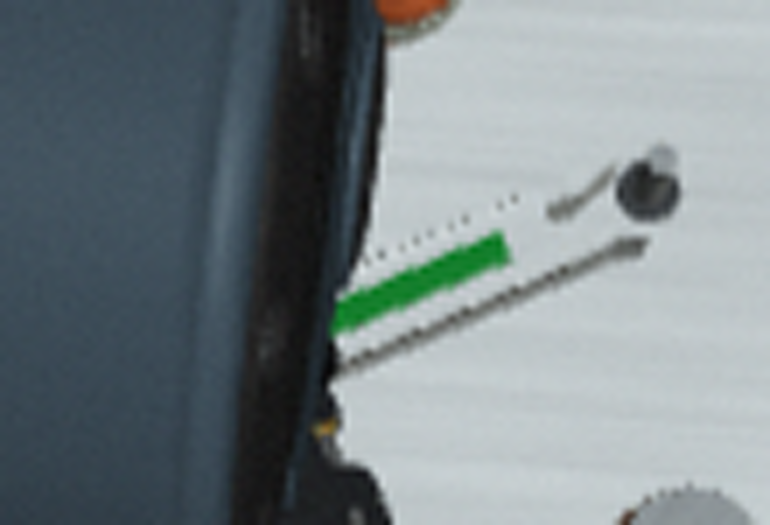

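```bash
python3 - <<'E'
from rig import robot
from h import *
import cv2
np.set_printoptions(precision=2,suppress=True)
c=robot.camera('top')
px=lambda a:np.array(a,float)/7-.43+np.array([235,150])
s=bed(back(c,px([(335,316),(505,247)]),.042))*1e3;p=bed(back(c,px([(662,157)]),.054))*1e3
u=s[1]-s[0];print(s,p,'ang',np.arctan2(-u[1],-u[0]))
lo=bed(back(c,px([(335,370),(640,250)]),.012))*1e3;print('lower edge bottom',lo)
for a in(np.arctan2(-u[1],-u[0]),.48):
    n=np.array([-np.sin(a),np.cos(a)]);print('post offset in bar y (strip)',(p-s[1])@n,'0,0:',-s[1]@n,'from lower edge',(p-lo[1])@n-0,-lo[1]@n)
print(project(c,[[*(r@[0,0]+t),z] for z in(.012,.042,.054)])*7-np.array([235,150])*7+3)
E
```

```text
[[113.12  62.31]
 [ 54.07  32.49]] [[ 0.7  -1.36]] ang 0.46763925332215833
lower edge bottom [[112.13  75.19]
 [  2.72  21.63]]
post offset in bar y (strip) [-6.16] 0,0: -4.6299872995030364 from lower edge [-19.61] -18.08156205287106
post offset in bar y (strip) [-5.38] 0,0: -3.8519723573282887 from lower edge [-19.46] -17.92969661783862
[[650.08 194.48]
 [659.74 170.68]
 [663.77 160.76]]
```

Call:
move_arm(series="3 0 0 0 0 0;3 2 -0.5 0 0 0;3 4 -0.7 0 0 0;3 4 -0.7 0 0 0;3 4 -0.7 0 0 0")

```text
time: 5.52
position: [0.5326, 0.0472, 0.0437]
tool_rot: [0.55, 0.835, -0.001, -0.002]
ft_force: [-3.0, -0.1, -1.9]
grip_width: 0.03
grip_force: 10.0
```

Call:
move_arm(series="-3 0 0 0 0 0;-6 0 0 0 0 0;-9 0 0 0 0 0;-12 0 0 0 0 0;-12 0 0 0 0 0;-12 0 0 0 0 0")

```text
time: 6.02
position: [0.5392, 0.0355, 0.0442]
tool_rot: [0.55, 0.835, 0.0, 0.0]
ft_force: [-0.0, -0.3, -4.4]
grip_width: 0.0303
grip_force: 10.0
```

```bash
python3 - <<'E'
from rig import robot
from h import *
import cv2
np.set_printoptions(precision=4,suppress=True)
state(robot)
c=robot.camera('top')
i=c['img'][150:225,235:345,::-1];cv2.imwrite('pics/t3.png',cv2.resize(i,None,fx=7,fy=7,interpolation=cv2.INTER_CUBIC))
E
```

```text
t 6.02 tcp bed [[155.0674  77.0243]] z 0.04417177618544063 yaw in bed 0.4798238399780195 ft bed [-0.2693  0.0131] -4.44096355473942 w 0.03029273796336041 9.990986287593842
```

View pics/t3.png

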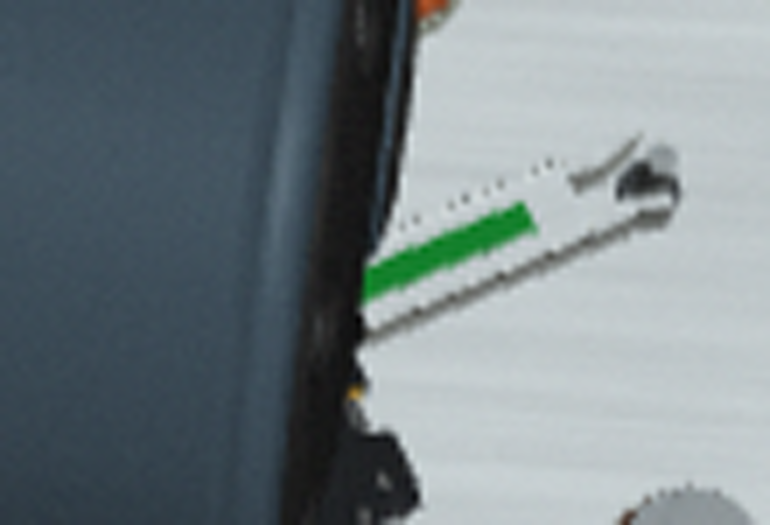

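Call:
move_arm(series="0 -1 0.3 0 0 0;0 -2 0.3 0 0 0;0 -2.5 0.3 0 0 0;-3 -2.5 0.3 0 0 0;-6 -2.5 0.3 0 0 0;-9 -2.5 0.3 0 0 0;-9 -2.5 0.3 0 0 0")

```text
time: 6.65
position: [0.5406, 0.026, 0.044]
tool_rot: [0.55, 0.835, 0.0, 0.0]
ft_force: [0.3, -0.4, -4.7]
grip_width: 0.0302
grip_force: 10.0
```

```bash
python3 -c "
from rig import robot
from h import *
state(robot)"
```

```text
t 6.65 tcp bed [[145.64631366  74.92997051]] z 0.04400820664478527 yaw in bed 0.47967762424328986 ft bed [-0.37895699 -0.35542517] -4.660154684003357 w 0.030150385544332216 9.990404695272446
```

Call:
move_arm(series="-2 0 0.4 0 0 0;-4 0 0.4 0 0 0;-6 0 0.4 0 0 0;-8 0 0.4 0 0 0;-8 0 0.4 0 0 0;-8 0 0.4 0 0 0")

```text
time: 7.15
position: [0.5431, 0.0191, 0.0437]
tool_rot: [0.55, 0.835, -0.0, 0.0]
ft_force: [-0.9, 1.0, 0.2]
grip_width: 0.0297
grip_force: 10.0
```

Call:
move_arm(series="-1 0 0 0 0 0;-2 0 0 0 0 0;-3 0 0 0 0 0;-4 0 0 0 0 0;-4 0 0 0 0 0;-4 0 0 0 0 0")

```text
time: 7.65
position: [0.5445, 0.0158, 0.0437]
tool_rot: [0.55, 0.835, -0.0, -0.0]
ft_force: [-2.7, 4.6, 3.2]
grip_width: 0.0301
grip_force: 10.0
```

```bash
python3 -c "
from rig import robot
from h import *
state(robot)"
```

```text
t 7.65 tcp bed [[135.79997497  70.28029757]] z 0.043679796477006615 yaw in bed 0.48023585829549087 ft bed [4.38013127 3.01644557] 3.1816367964674668 w 0.03012759537013898 9.995558559894562
```

Call:
move_arm(series="-0.5 0 -0.2 0 0 0;-1 0 -0.2 0 0 0;-1.5 0 -0.2 0 0 0;-1.5 0 -0.2 0 0 0")

```text
time: 7.98
position: [0.5454, 0.0141, 0.0437]
tool_rot: [0.55, 0.835, -0.0, 0.0]
ft_force: [-1.7, 3.8, 1.0]
grip_width: 0.0299
grip_force: 10.0
```

Call:
move_arm(series="-0.5 0 0 0 0 0;-1 0 0 0 0 0;-1.5 0 0 0 0 0;-1.5 0 0 0 0 0")

```text
time: 8.32
position: [0.546, 0.0127, 0.0437]
tool_rot: [0.55, 0.835, -0.0, 0.0]
ft_force: [-1.6, 3.5, 1.5]
grip_width: 0.0296
grip_force: 10.0
```

```bash
python3 - <<'E'
from rig import robot
from h import *
import cv2
np.set_printoptions(precision=4,suppress=True)
state(robot)
c=robot.camera('top')
for n in['fork','post','bar_end']:
    print(n,[(bed(d['xyz'])*1e3,round(d['p'],2)) for d in robot.tip_of(c,n)[:2]])
i=c['img'][150:225,235:345,::-1];cv2.imwrite('pics/t4.png',cv2.resize(i,None,fx=7,fy=7,interpolation=cv2.INTER_CUBIC))
E
```

```text
t 8.32 tcp bed [[132.7972  68.5124]] z 0.04371226656291796 yaw in bed 0.4803570260505945 ft bed [3.3343 1.8409] 1.4771739034395461 w 0.029635537165542764 9.994478970766068
fork [(array([[-2.3935, -0.1765]]), 0.9)]
post [(array([[-0.8746,  2.342 ]]), 0.58)]
bar_end []
```

View pics/t4.png

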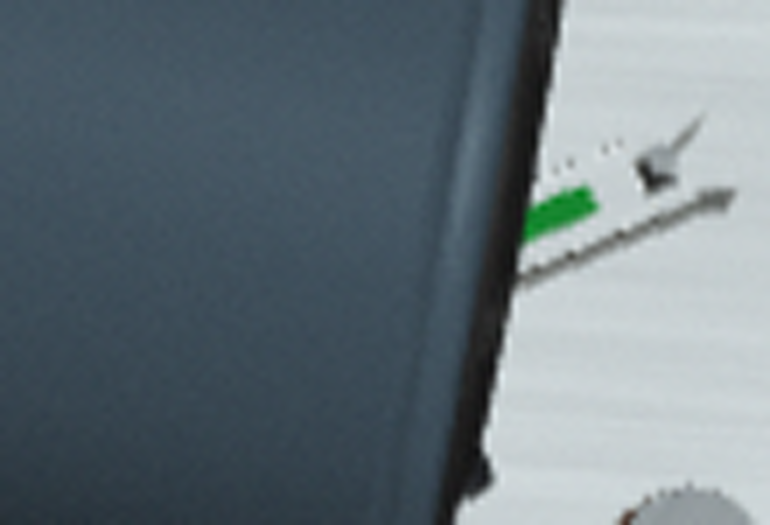

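Call:
move_arm(series="-0.5 0 0 0 0 0;-1 0 0 0 0 0;-1.5 0 0 0 0 0;-1.5 0 0 0 0 0")

```text
time: 8.85
position: [0.5465, 0.0116, 0.0437]
tool_rot: [0.55, 0.835, 0.0, -0.0]
ft_force: [-0.4, 3.7, -0.8]
grip_width: 0.03
grip_force: 10.0
```

Call:
move_arm(series="-0.5 0 0 0 0 0;-1 0 0 0 0 0;-1 0 0 0 0 0;-1 0 0 0 0 0")

```text
time: 9.18
position: [0.5465, 0.0115, 0.0437]
tool_rot: [0.55, 0.835, 0.0, -0.001]
ft_force: [-1.6, 6.2, 0.4]
grip_width: 0.0301
grip_force: 10.0
```

```bash
python3 -c "
from rig import robot
from h import *
state(robot)"
```

```text
t 9.18 tcp bed [[131.62183492  67.95070526]] z 0.04369936984810986 yaw in bed 0.4799888679515505 ft bed [6.09853683 2.01553586] 0.3969199254045803 w 0.030086386971420603 9.994958639144897
```

Call:
move_arm(series="-0.1 5.2 0 0 0 2;-0.4 10.3 0 0 0 4;-0.8 15.5 0 0 0 6;-1.4 20.6 0 0 0 8;-1.4 20.6 0 0 0 8;-1.4 20.6 0 0 0 8")

```text
time: 9.68
position: [0.5658, 0.0182, 0.0436]
tool_rot: [0.607, 0.795, 0.0, -0.001]
ft_force: [-1.4, 5.2, -0.0]
grip_width: 0.0302
grip_force: 10.0
```

```bash
python3 -c "
from rig import robot
from h import *
state(robot)"
```

```text
t 9.68 tcp bed [[139.72129023  49.22340376]] z 0.04364835411007858 yaw in bed 0.3397845140159881 ft bed [5.07373955 1.80161866] -0.017637908386896883 w 0.0301619026264063 10.003330260515213
```

Call:
move_arm(series="-0.1 5.2 0 0 0 2;-0.4 10.3 0 0 0 4;-0.8 15.5 0 0 0 6;-1.4 20.6 0 0 0 8;-1.4 20.6 0 0 0 8;-1.4 20.6 0 0 0 8")

```text
time: 10.18
position: [0.5865, 0.0222, 0.0436]
tool_rot: [0.661, 0.75, 0.0, -0.0]
ft_force: [-0.9, 4.7, -0.8]
grip_width: 0.0299
grip_force: 10.0
```

```bash
python3 -c "
from rig import robot
from h import *
state(robot)"
```

```text
t 10.18 tcp bed [[145.2319967   28.85115279]] z 0.043617342900546065 yaw in bed 0.20017064890104863 ft bed [4.59844014 1.2837967 ] -0.7871393324906224 w 0.02988594330605017 10.019456595182419
```

Call:
move_arm(series="0 2.6 0 0 0 1;-0.1 5.2 0 0 0 2;-0.2 7.7 0 0 0 3;-0.4 10.3 0 0 0 4;-0.4 10.3 0 0 0 4;-0.4 10.3 0 0 0 4")

```text
time: 10.68
position: [0.5964, 0.023, 0.0436]
tool_rot: [0.687, 0.727, 0.0, -0.001]
ft_force: [-1.4, 5.3, 0.5]
grip_width: 0.0298
grip_force: 10.0
```

```bash
python3 -c "
from rig import robot
from h import *
state(robot)"
```

```text
t 10.68 tcp bed [[146.80674509  19.07678653]] z 0.04362855883273352 yaw in bed 0.13053421589552805 ft bed [5.17921724 1.79297649] 0.5092941669866244 w 0.02976656211461011 10.005154609680176
```

Call:
move_arm(series="0 2.6 0 0 0 1;-0.1 5.2 0 0 0 2;-0.2 7.7 0 0 0 3;-0.2 7.7 0 0 0 3;-0.2 7.7 0 0 0 3")

```text
time: 11.1
position: [0.5989, 0.0227, 0.0434]
tool_rot: [0.704, 0.71, -0.004, -0.005]
ft_force: [-9.9, 1.6, 6.3]
grip_width: 0.0307
grip_force: 10.0
```

```bash
python3 - <<'E'
from rig import robot
from h import *
import cv2
state(robot)
c=robot.camera('wrist');cv2.imwrite('pics/w5.png',cv2.resize(c['img'][:270,:,::-1],(784,378)))
E
```

```text
t 11.1 tcp bed [[146.72898093  16.53064383]] z 0.043403099219483286 yaw in bed 0.08137978140723812 ft bed [ 0.85418213 10.00952222] 6.319940551530405 w 0.03072080605961763 10.012871772050858
```

View pics/w5.png

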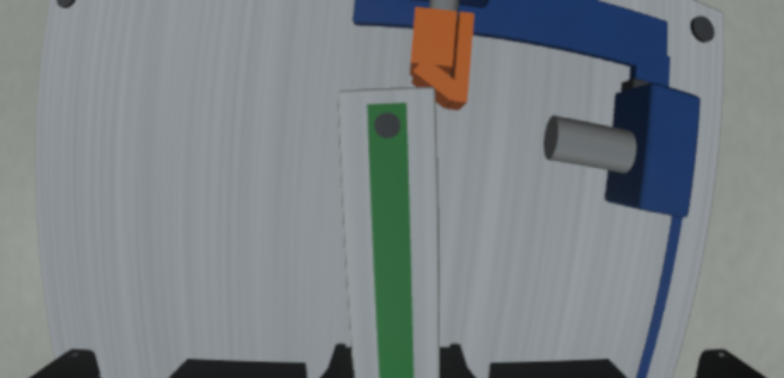

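Call:
move_arm(series="0 1.3 -0.2 0 0 0.3;0 2.6 -0.2 0 0 0.5;0 2.6 -0.2 0 0 0.5;0 2.6 -0.2 0 0 0.5")

```text
time: 11.48
position: [0.5998, 0.0228, 0.0434]
tool_rot: [0.707, 0.707, -0.006, -0.006]
ft_force: [-12.2, 1.3, 8.6]
grip_width: 0.0304
grip_force: 10.1
```

```bash
python3 -c "
from rig import robot
from h import *
state(robot);print(robot.get_obs()['moment'])"
```

```text
t 11.48 tcp bed [[146.83641337  15.63314123]] z 0.04339254424027682 yaw in bed 0.07304699849089746 ft bed [ 0.4269204  12.22037563] 8.591240781471054 w 0.030393516472778624 10.053039193153381
[0.0675219  2.20987757 0.16857947]
```

Call:
move_arm(series="0 0.5 -1 0 0 0;0 1.3 -1 0 0 0.3;0 2 -1 0 0 0.5;0 2 -1 0 0 0.5")

```text
time: 11.82
position: [0.6077, 0.023, 0.0441]
tool_rot: [0.712, 0.702, -0.001, -0.002]
ft_force: [-3.9, 2.3, -4.7]
grip_width: 0.0299
grip_force: 10.0
```

```bash
python3 -c "
from rig import robot
from h import *
state(robot);print(robot.get_obs()['moment'])"
```

```text
t 11.82 tcp bed [[147.63424197   7.82507428]] z 0.044066350000190976 yaw in bed 0.06029829743261761 ft bed [2.02309671 4.07829987] -4.732450718606942 w 0.029866055765353894 10.040282607078552
[ 0.49432836  0.73155789 -0.30406332]
```

Call:
move_arm(series="0 1.3 0.5 0 0 0.5;-0.1 2.6 0.5 0 0 1;-0.1 3.9 0.5 0 0 1.5;-0.2 5.2 0.5 0 0 2;-0.2 5.2 0.5 0 0 2")

```text
time: 12.23
position: [0.6132, 0.0229, 0.0437]
tool_rot: [0.724, 0.69, -0.001, -0.001]
ft_force: [-2.9, 3.0, -2.9]
grip_width: 0.0299
grip_force: 10.1
```

```bash
python3 -c "
from rig import robot
from h import *
state(robot);print(robot.get_obs()['moment'])"
```

```text
t 12.23 tcp bed [[147.92721316   2.26133082]] z 0.04374441158208442 yaw in bed 0.02514984785018637 ft bed [2.79079711 3.12187741] -2.938128163668241 w 0.02994431131524603 10.076868385076523
[ 0.62823088  0.69539258 -0.33218144]
```

Call:
move_arm(series="0 1.3 0 0 0 0.6;-0.1 2.6 0 0 0 1.2;-0.1 3.9 0 0 0 1.8;-0.2 3.9 0 0 0 2;-0.2 3.9 0 0 0 2")

```text
time: 12.65
position: [0.6176, 0.0226, 0.0438]
tool_rot: [0.736, 0.677, -0.0, -0.001]
ft_force: [-2.7, 5.0, -5.1]
grip_width: 0.0301
grip_force: 10.0
```

```bash
python3 -c "
from rig import robot
from h import *
state(robot);print(robot.get_obs()['moment'])"
```

```text
t 12.65 tcp bed [[147.9550363   -2.10083609]] z 0.04379984525949339 yaw in bed -0.008905087645247667 ft bed [4.74340416 3.09413485] -5.1411796674401655 w 0.03007268255133696 10.018054693937302
[ 0.71549749  0.52931864 -0.16837902]
```

Call:
move_arm(series="0 0.8 0.3 0 0 0.4;0 1.6 0.3 0 0 0.7;0 2.4 0.3 0 0 1;0 2.4 0.3 0 0 1")

```text
time: 12.98
position: [0.6201, 0.0224, 0.0437]
tool_rot: [0.742, 0.671, -0.0, -0.001]
ft_force: [-3.7, 5.1, -2.9]
grip_width: 0.0304
grip_force: 10.0
```

```bash
python3 -c "
from rig import robot
from h import *
state(robot);print(robot.get_obs()['moment'])"
```

```text
t 12.98 tcp bed [[147.91425798  -4.6561178 ]] z 0.043669287506976934 yaw in bed -0.026270664391300658 ft bed [4.85906064 4.09124711] -2.8513270842384344 w 0.030365024076807412 10.019295662641525
[ 0.67502247  0.59182813 -0.22723856]
```

Call:
move_arm(series="0 0.5 0 0 0 0.2;0 1 0 0 0 0.4;0 1.5 0 0 0 0.6;0 1.5 0 0 0 0.6")

```text
time: 13.32
position: [0.6216, 0.0222, 0.0437]
tool_rot: [0.745, 0.667, -0.0, -0.001]
ft_force: [-3.5, 5.1, -3.7]
grip_width: 0.0297
grip_force: 10.0
```

```bash
python3 - <<'E'
from rig import robot
from h import *
import cv2
state(robot)
c=robot.camera('wrist');cv2.imwrite('pics/w6.png',cv2.resize(c['img'][:270,:,::-1],(784,378)))
E
```

```text
t 13.32 tcp bed [[147.87374968  -6.10496933]] z 0.043673730625799156 yaw in bed -0.03657182595029562 ft bed [4.85364836 3.82069726] -3.6936860158719775 w 0.029705878302359743 10.013726949691772
```

View pics/w6.png

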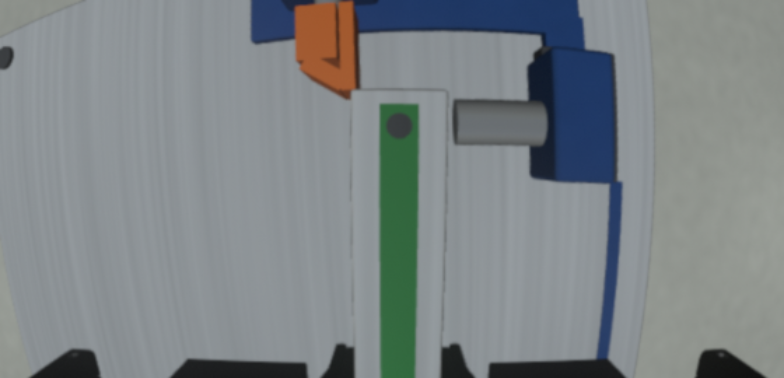

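Call:
move_arm(series="0 0.4 0 0 0 0.15;0 0.8 0 0 0 0.3;0 1.2 0 0 0 0.4;0 1.2 0 0 0 0.4")

```text
time: 13.7
position: [0.6236, 0.022, 0.0439]
tool_rot: [0.748, 0.664, 0.0, -0.0]
ft_force: [-1.7, 5.3, -3.3]
grip_width: 0.0298
grip_force: 10.1
```

```bash
python3 -c "
from rig import robot
from h import *
state(robot);print(robot.get_obs()['moment'])"
```

```text
t 13.7 tcp bed [[147.80009959  -8.15336641]] z 0.043875418022842415 yaw in bed -0.04435874978179433 ft bed [5.11661256 2.0985703 ] -3.2946661486339597 w 0.029803248790198324 10.078768730163574
[ 0.78249914  0.3618347  -0.29772705]
```

Call:
move_arm(series="0 0.4 0 0 0 0.15;0 0.8 0 0 0 0.3;0 1 0 0 0 0.3;0 1 0 0 0 0.3")

```text
time: 14.03
position: [0.6237, 0.022, 0.0439]
tool_rot: [0.749, 0.663, -0.0, -0.001]
ft_force: [-3.0, 5.2, -2.6]
grip_width: 0.0298
grip_force: 10.0
```

```bash
python3 -c "
from rig import robot
from h import *
state(robot);print(robot.get_obs()['moment'])"
```

```text
t 14.03 tcp bed [[147.7845078   -8.28917174]] z 0.04387283019638336 yaw in bed -0.04865883603800025 ft bed [4.93054359 3.40398699] -2.6447495228913094 w 0.02978386007119335 10.02051830291748
[ 0.74908328  0.53312248 -0.18623572]
```

```bash
python3 - <<'E'
from rig import robot
import cv2
c=robot.camera('wrist');cv2.imwrite('pics/w7.png',cv2.resize(c['img'][:200,130:400,::-1],(790,585),interpolation=cv2.INTER_CUBIC))
E
```

```text
(no output)
```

View pics/w7.png

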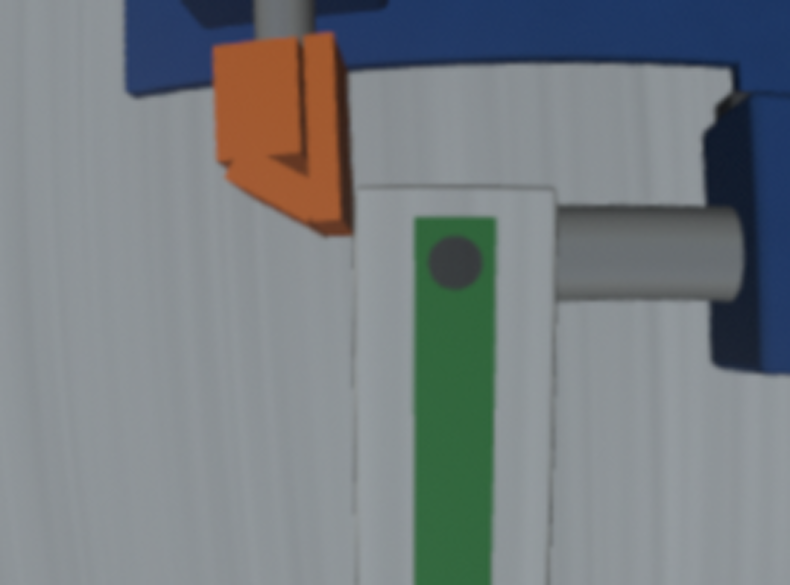

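Call:
move_arm(series="0.3 -0.3 0.3 0 0 0;0.7 -0.6 0.4 0 0 0;0.7 -0.8 0.4 0 0 0")

```text
time: 14.33
position: [0.6237, 0.022, 0.0437]
tool_rot: [0.749, 0.663, -0.0, 0.0]
ft_force: [-1.8, 3.0, -3.2]
grip_width: 0.0299
grip_force: 10.0
```

Call:
move_arm(series="0 0 0 0 0 0;0 0 0 0 0 0;0 0 0 0 0 0;0 0 0 0 0 0;0 0 0 0 0 0;0 0 0 0 0 0", jaw=0.65)

```text
time: 14.83
position: [0.6242, 0.0219, 0.0441]
tool_rot: [0.749, 0.663, 0.0, 0.001]
ft_force: [-1.2, 0.6, 0.6]
grip_width: 0.0552
grip_force: 0.0
```

Call:
move_arm(series="0 0 -5 0 0 0;0 0 -15 0 0 0;0 0 -35 0 0 0;0 0 -60 0 0 0;0 0 -90 0 0 0;0 0 -110 0 0 0;0 0 -120 0 0 0;0 0 -120 0 0 0")

```text
time: 15.5
position: [0.6255, 0.0221, 0.1673]
tool_rot: [0.749, 0.663, 0.002, 0.003]
ft_force: [0.7, -0.5, 1.0]
grip_width: 0.0565
grip_force: 0.0
```

```bash
python3 - <<'E'
from rig import robot
from h import *
np.set_printoptions(precision=1,suppress=True)
state(robot)
for k in('top','wrist'):
    c=robot.camera(k)
    for n in['fork','post','bar_end','catch_mid','bolt_mid']:
        print(k,n,[(bed(d['xyz'])*1e3,round(d['xyz'][2],3),round(d['p'],2)) for d in robot.tip_of(c,n)[:2]])
E
```

```text
t 15.5 tcp bed [[148. -10.]] z 0.16730723729249067 yaw in bed -0.04833130773812999 ft bed [-0.4 -0.7] 0.9917917650382122 w 0.05650909528430064 0.0
top fork [(array([[0.6, 3.7]]), 0.013, 0.72)]
top post [(array([[1.5, 3.9]]), 0.011, 0.39)]
top bar_end []
top catch_mid [(array([[-234.9,  -36.8]]), -0.001, 0.49)]
top bolt_mid []
wrist fork []
wrist post []
wrist bar_end [(array([[250.2, -16.8]]), 0.018, 0.82)]
wrist catch_mid [(array([[248.3,  19.4]]), 0.03, 0.66)]
wrist bolt_mid [(array([[241.4, -18.7]]), 0.026, 0.72)]
```

```bash
python3 -c "
from rig import robot
print(robot.hand_in())"
```

```text
the job is handed in; nothing more can be done
None
```

The bar is back in place: its fork is on the post, its side is against the stop bolt, the catch has sprung out behind it, and the gripper has let go. I handed the job in, but the hand-in returned no verdict.

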